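# Turn a face-down pressure gauge over onto the test stand

### The job

Three pressure gauges lean on the long sloping stand, and one of them has been put in back to front, with its dial face down against the stand and its plain back showing. Take that gauge, turn it over and set it on the empty single stand with its dial facing up and outwards, its stem down between the two pins and its back lying flat on the rest. Leave the other two gauges as they are.

Things in the scene. Friction and masses are not known exactly. Their poses are not given: they have to be found in the camera images.
- gauge_mid (a point): Centre of the face-down gauge: steel case, 80 mm diameter, 30 mm thick, 0.32 kg; white dial on one face, plain back; brass stem 17 mm thick, ending 68 mm from the centre. z points out of the dial, x along the stem. Starts in any of three places of the long stand, leaning 35 deg from vertical, stem down the slope, centre 105 mm up; both faces are free to pinch at mid-width from the centre up.
- seat (a point): Where the gauge's centre must rest on the empty, fixed single stand, 105 mm up. x points down the slope (so must the stem), y level, z out of the rest (so must the dial), 35 deg above level. The flat rest is at z = -15 mm. Two 8 mm pins at x = 36, y = +/-25 mm, 35 mm long, carry and centre the case; the stem hangs between. Mid-width the rest ends 8 mm below the seat.
- gauge_b_mid (a point): Centre of another gauge of the same kind and axes on the long stand, properly dial up; leave it alone. Places on the long stand are 100 mm apart; they have pins and a rest like the single stand's: below the centre a panel, and at each side of mid-width a 12 mm prong up to 26 mm above the centre, 46 mm clear between them.
- gauge_c_mid (a point): Centre of the third gauge of the same kind and axes on the long stand, properly dial up; leave it alone.
There are look-alikes about, which are no part of the job. Leave any orange or turquoise look-alike of the part that bears gauge_mid alone.

How it is judged:
By the outcome, as a careful person would: the job done as asked, in the order asked, and still so for the second after the job is handed in, with the robot touching nothing.
It also fails if it takes over 51 s, if anything falls off the work surface, if the arm or the gripper's body presses on something with over 40 N, if the wrist force passes 120 N, or if a joint passes its speed limit or range.

### The arm

A 7-joint arm with a two-finger parallel gripper is mounted at the origin on the work surface. World frame = base frame: x ahead of the robot, y to its left, z up, the work surface at z = 0. Lengths are in m, angles in rad, forces in N, time in s.
With the tool pointing down it reaches from about 0.4 to 0.85 m from the base axis. Payload 10.4 kg.
Tool frame: the origin (TCP) lies where the fingers leave the gripper's body, on its centre line; the fingertips stand 70 mm ahead of it and the grasp point (between the pads) lies r.grip_depth ahead of it (r.grip_depth is the distance from the TCP to the grasp point, in m); z points along the fingers, y is the direction in which the jaws open and shut (so a half turn about z gives the same grasp; the last joint's range is limited). The gripper opens to 87 mm and grips with 3 to 60 N. Pads are 19 mm wide; open, the fingers measure 117 mm over their backs; the gripper's body (75 mm by 190 mm) begins 51 mm behind the grasp point.
Start: joints at [1.309, 0.332, -0.065, 1.46, 0.022, 1.35, -0.088], TCP at [0.148, -0.607, 0.292] pointing down, gripper open.
Joint ranges: [-2.6, 2.6], [-0.5, 2.12], [-1.47, 1.34], [0.16, 2.42], [-1.27, 4.41], [0.06, 2.06], [-2.6, 2.6]. Speed limits (rad/s): [2.22, 2.22, 2.79, 2.79, 3.14, 3.14, 3.14].

### API

Orientations are given as a unit quaternion [x, y, z, w].
In Python, from bench import monitor, viewer, workorder, nets, r gives the robot as it stands.
- The arm moves only by the tool drive_tool, never from a script. Its argument "plan" is a list of rows, each an object of numbers: "rx", "ry", "rz": the turn, a rotation vector about the tool's x, y, z in units of 360 degrees (1.0 is 360 degrees); "x", "y", "z": the shift along the tool's x, y, z in units of 1000 mm (1.0 is 1000 mm); "fingers": the opening, from 0 (shut) to 1 (fully open). In form: [{"rx": .., "ry": .., "rz": .., "x": .., "y": .., "z": .., "fingers": ..}, ...]. A call has 1 to 12 rows; each row is the pose to reach, as a shift and turn from the pose commanded when the call began, along the tool's axes at that moment, turning the shorter way round; what a row does not reach only later rows make up. A row lasts 1/8 s, in which the tool goes at most 62.5 mm and 10.7 degrees, less where a joint would pass 70% of its speed; a pose out of reach is approached as far as the arm can. A call with a number of a shift or a turn outside -1 to 1 is refused whole. A call with a gripper value outside its range is refused whole. The fingers move at their own pace and stop on an object; "squeeze" is the grip in N (left out, the last holds). Time passes only in rows, so rows that repeat a pose let the fingers close. It gives the time, the measured TCP pose, the force and the opening at its end, in the units of the state.
- monitor.read_state(): the state, without advancing time (a new reading comes with each control period).
- viewer.camera(name): name is "side" or "top" or "wrist"; returns a dict with "color" (480x640x3 uint8, red, green, blue), "depth" (480x640 float32, m along the optical axis (not along the pixel's ray), 0 where there is no reading), "camera_matrix" (3x3 intrinsics, pixels), "xyz" and "rotation" of the camera in the world. Camera axes: x right, y down, z forward; pixel columns grow to the right and rows downward; lengths in m; the calibration is good to about 2 mm. A picture is of the moment at which its call begins.
- workorder.close_job(): hands the job in, once; it reports no verdict.
Trained networks look in the newest picture that a camera, given by its name, has taken for a name from the list of things; names that differ only in an ending like _2 or _b are one class to them, and where a whole thing is asked for, a point or a joint stands for the part that bears it (a point fixed in the world has none). Each returns a list of dicts, best first, with "confidence" (0 to 1); they miss things now and then, are a little off and sometimes report something else, mostly with a low value. They report only what shows in the picture. A call takes as long as a camera call. They do not tell look-alikes from the thing itself.
- nets.find_in(label, camera): "centre" ([x, y, z] in m, in world coordinates, good to about 4 mm: the middle of the surface that is visible of it).
- nets.regions_of(label, camera): "region" (480x640 bool, what is visible of it).
The state is a dict: "time": time; "joint_positions": joint angles; "joint_vel": joint speeds; "joint_torque": joint torques, N m; "ee_pos": TCP position; "eef_rot": TCP orientation; "ft_force": force on the tool from outside, world axes, zero at the start; "torque": the same for the moment, N m; "width": finger opening in m.
Only numpy, scipy, OpenCV 4.12 (cv2) and the standard library are available. Lean on these libraries where they do the work, as an engineer would, in place of code of your own. Each camera call takes 0.05 s, during which the arm holds its last target.

## Working session

There is one attempt and no reset: what is moved stays moved. The work goes in short steps, Python scripts to look and compute and a tool call to move; the robot and the scene stay as the last step left them, time stands still between calls to the robot, and variables do not carry over. Pictures are saved under pics/ and viewed, and the job is handed in when it is done.

Besides the shell and the picture viewer there is one more tool, called after "Request:" by a JSON object that holds its "api" and its "payload", one argument or row to a line. drive_tool: Moves the arm, as the interface text tells. Its arguments: {"type":"object","properties":{"plan":{"type":"array","items":{"type":"object","properties":{"rx":{"type":"number","minimum":-1,"maximum":1},"ry":{"type":"number","minimum":-1,"maximum":1},"rz":{"type":"number","minimum":-1,"maximum":1},"x":{"type":"number","minimum":-1,"maximum":1},"y":{"type":"number","minimum":-1,"maximum":1},"z":{"type":"number","minimum":-1,"maximum":1},"fingers":{"type":"number"}}}},"squeeze":{"type":"number"}},"required":["plan"]}

```bash
mkdir -p pics; ls; cat > h.py <<'E'
import numpy as np, cv2
from scipy.spatial.transform import Rotation as R
from bench import monitor, viewer, workorder, nets, r
def pt(c,u,v,d=None):
    K=np.array(c["camera_matrix"]); d=c["depth"][v,u] if d is None else d
    p=np.array([(u-K[0,2])/K[0,0]*d,(v-K[1,2])/K[1,1]*d,d])
    return Rm(c)@p+np.array(c["xyz"])
def Rm(c):
    q=np.array(c["rotation"]); return q if q.shape==(3,3) else R.from_quat(q).as_matrix()
def cloud(c):
    K=np.array(c["camera_matrix"]); v,u=np.mgrid[0:480,0:640]; d=c["depth"]
    P=np.stack([(u-K[0,2])/K[0,0]*d,(v-K[1,2])/K[1,1]*d,d],-1)
    return P@Rm(c).T+np.array(c["xyz"])
def save(c,n): cv2.imwrite("pics/"+n,c["color"][:,:,::-1])
E
python3 - <<'E'
from h import *
print(monitor.read_state(), r.grip_depth)
for n in ["side","top"]:
    c=viewer.camera(n); save(c,n+"0.png"); print(n,c["xyz"],c["rotation"],c["camera_matrix"])
    for l in ["gauge_mid","seat"]:
        try: print(l,[(np.round(o["centre"],4).tolist(),round(o["confidence"],2)) for o in nets.find_in(l,n)])
        except Exception as e: print(e)
E
```

```text
pics
{'time': 0.0, 'joint_positions': array([ 1.30941893,  0.33287194, -0.06467826,  1.46091543,  0.02162536,
        1.34990308, -0.08848358]), 'joint_vel': array([ 0.00022501,  0.00190069, -0.00070262,  0.00143224,  0.00191097,
       -0.00197551,  0.00149005]), 'joint_torque': array([-1.22454596e-03, -6.23246956e+01,  2.43798725e-02, -3.89892304e+01,
       -6.14217971e-02,  3.96944617e-02,  1.06427783e-04]), 'ee_pos': array([ 0.14773592, -0.60700122,  0.29146614]), 'eef_rot': array([ 9.92880083e-01,  1.19116114e-01, -1.31004646e-04, -6.88542501e-04]), 'ft_force': array([-0.65078006, -0.45427358, -0.89757256]), 'torque': array([-0.03718556,  0.02555813,  0.04704379]), 'width': 0.08704951170370996} 0.051
side [ 0.19846944 -0.53565112  0.5245744 ] [ 0.81812746 -0.31382691  0.16313084 -0.45339658] [[468.58246024   0.         325.36485684]
 [  0.         468.58246024 250.22059254]
 [  0.           0.           1.        ]]
gauge_mid [([0.6557, 0.1737, 0.1251], 0.93), ([0.5979, 0.0195, 0.0291], 0.78), ([0.8259, 0.1283, 0.0313], 0.7)]
seat [([0.5139, -0.2217, 0.0703], 0.86)]
top [ 0.54517968 -0.01887489  1.10895364] [-0.70539678  0.70752512 -0.03357545  0.02638695] [[581.90923659   0.         316.21459785]
 [  0.         581.90923659 236.68317636]
 [  0.           0.           1.        ]]
gauge_mid [([0.6683, 0.1819, 0.1256], 0.85), ([0.6038, 0.0315, 0.0305], 0.59), ([0.8308, 0.1423, 0.0314], 0.58)]
seat []
```

View pics/side0.png

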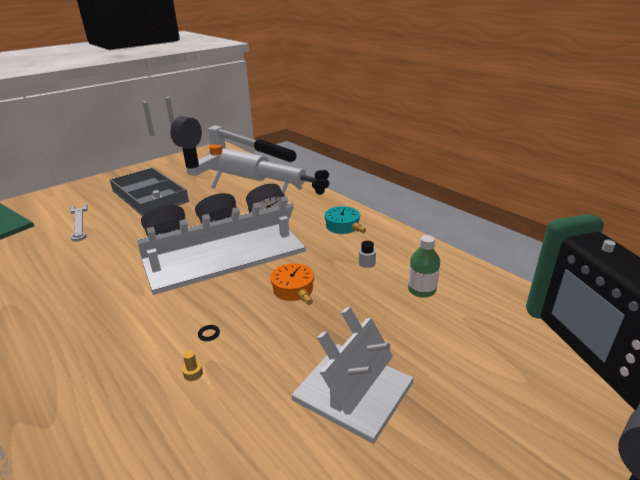

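View pics/top0.png

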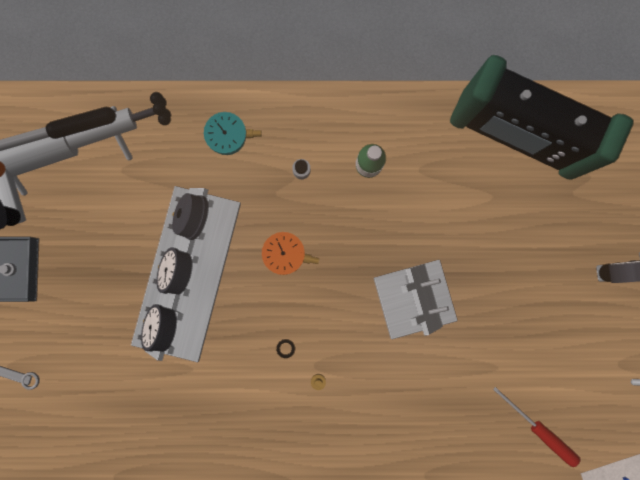

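```bash
python3 - <<'E'
from h import *
c=viewer.camera("top"); s=viewer.camera("side"); np.savez("t0.npz",**c); np.savez("s0.npz",**s)
a=cv2.resize(c["color"][170:370,120:260],None,fx=4,fy=3,interpolation=cv2.INTER_CUBIC)[:600,:400]
a=cv2.resize(c["color"][180:365,125:245],(390,600),interpolation=cv2.INTER_CUBIC)
b=cv2.resize(s["color"][175:290,125:310],(400,250),interpolation=cv2.INTER_CUBIC)
b2=cv2.resize(c["color"][255:345,365:465],(400,350),interpolation=cv2.INTER_CUBIC)
im=np.hstack([a,np.vstack([b,b2])]); cv2.imwrite("pics/crop1.png",im[:,:,::-1])
for n in ["top","side"]:
  (viewer.camera(n))
  for o in nets.regions_of("gauge_mid",n): 
    m=o["region"]; v,u=np.nonzero(m); print(n,o["confidence"],u.mean(),v.mean(),m.sum())
P=cloud(c)
for (u,v) in [(185,215),(190,215),(200,215),(165,270),(150,328),(420,290),(425,300),(430,320)]: print(u,v,P[v,u].round(4))
E
```

```text
top 0.73 190.5093896713615 215.5117370892019 1278
top 0.6 227.07109940750493 133.08229098090848 1519
top 0.55 285.20860077021825 253.11039794608473 1558
side 0.95 342.988038277512 220.13636363636363 836
side 0.91 292.55800711743774 282.36085409252667 1405
side 0.62 264.24418604651163 196.00581395348837 688
185 215 [0.6661 0.1933 0.127 ]
190 215 [0.6641 0.1815 0.1429]
200 215 [0.6655 0.167  0.1318]
165 270 [0.5736 0.2295 0.1104]
150 328 [0.4757 0.2521 0.1138]
420 290 [ 0.5378 -0.2124  0.0794]
425 300 [ 0.52   -0.2226  0.0705]
430 320 [ 0.4849 -0.2302  0.0737]
```

View pics/crop1.png

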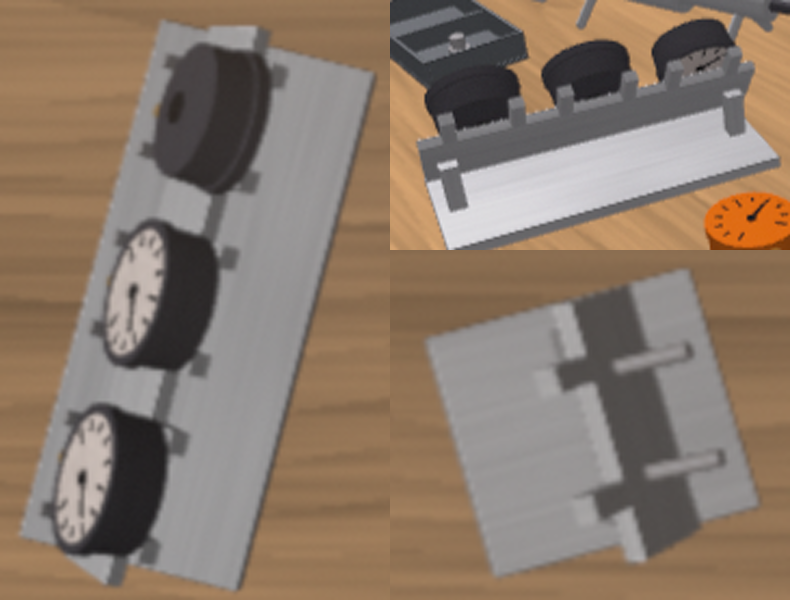

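```bash
python3 - <<'E'
from h import *
c=dict(np.load("t0.npz")); P=cloud(c); s=dict(np.load("s0.npz")); Q=cloud(s)
print("table z top", np.median(P[400:450,250:400,2]), "side", np.median(Q[380:450,100:180,2]), Q[300,240],P[420,350])
def plane(X):
    for _ in range(4):
        m=X.mean(0); n=np.linalg.svd(X-m)[2][2]; d=(X-m)@n; k=abs(d)<max(2*d.std(),.001); X=X[k]
    if n[2]<0:n=-n
    return m,n,d.std(),len(X)
def rect(P,box,zr,roi):
    sub=P[roi[1]:roi[3],roi[0]:roi[2]].reshape(-1,3); k=(sub[:,2]>zr[0])&(sub[:,2]<zr[1]); X=sub[k][:,:2].astype(np.float32)
    return cv2.minAreaRect((X*1000).astype(np.float32)),k.sum(),np.median(sub[k][:,2])
for nm,roi in (("long",(125,180,245,370)),("single",(365,250,470,345))):
    sub=P[roi[1]:roi[3],roi[0]:roi[2]].reshape(-1,3)
    print(nm,np.histogram(sub[:,2],bins=np.arange(-.01,.17,.005)))
def show(nm,m,n): print(nm,"mean",m[0].round(4),"n",n[1].round(3) if 0 else m[1].round(3),"elev",np.degrees(np.arcsin(m[1][2])).round(1),"yaw",np.degrees(np.arctan2(m[1][1],m[1][0])).round(1),"sd",m[2].round(4),m[3])
# gauge faces (top): left halves
for nm,(x0,y0,x1,y1) in {"mid":(174,200,186,232),"b":(159,255,170,287),"c":(145,312,156,344)}.items():
    X=P[y0:y1,x0:x1].reshape(-1,3); show(nm,plane(X),0)
for nm,(x0,y0,x1,y1) in {"panel":(420,285,427,322),"panel2":(424,300,432,325)}.items():
    X=P[y0:y1,x0:x1].reshape(-1,3); show(nm,plane(X),0)
E
```

```text
table z top -0.0014743803657026877 side -0.0002951927232858753 [ 0.51593604  0.07076074 -0.00059884] [ 0.29705288 -0.09192146  0.00294903]
long (array([ 631, 8132, 2381, 2733, 3541,   72,    0,    0,    8,   43,   34,
         46,   50,   42,   56,   57,   51,   66,  266,  359,  153,  155,
        192,  270,  468,  426,  508,  698,  595,  436,  213,   20,    0,
          0,    0]), array([-0.01 , -0.005,  0.   ,  0.005,  0.01 ,  0.015,  0.02 ,  0.025,
        0.03 ,  0.035,  0.04 ,  0.045,  0.05 ,  0.055,  0.06 ,  0.065,
        0.07 ,  0.075,  0.08 ,  0.085,  0.09 ,  0.095,  0.1  ,  0.105,
        0.11 ,  0.115,  0.12 ,  0.125,  0.13 ,  0.135,  0.14 ,  0.145,
        0.15 ,  0.155,  0.16 ,  0.165]))
single (array([ 194, 3715, 1540, 1038, 1762,   54,    6,    6,    9,   75,   95,
         68,   78,   81,   85,  108,  133,  147,  263,  258,   38,   27,
         20,   28,   74,   30,    0,    0,    0,    0,    0,    0,    0,
          0,    0]), array([-0.01 , -0.005,  0.   ,  0.005,  0.01 ,  0.015,  0.02 ,  0.025,
        0.03 ,  0.035,  0.04 ,  0.045,  0.05 ,  0.055,  0.06 ,  0.065,
        0.07 ,  0.075,  0.08 ,  0.085,  0.09 ,  0.095,  0.1  ,  0.105,
        0.11 ,  0.115,  0.12 ,  0.125,  0.13 ,  0.135,  0.14 ,  0.145,
        0.15 ,  0.155,  0.16 ,  0.165]))
mid mean [0.6668 0.2067 0.1072] n [0.193 0.849 0.492] elev 29.5 yaw 77.2 sd 0.0023 348
b mean [0.5717 0.2317 0.1066] n [0.199 0.802 0.563] elev 34.3 yaw 76.1 sd 0.0008 312
c mean [0.4761 0.2529 0.1108] n [0.2   0.799 0.568] elev 34.6 yaw 75.9 sd 0.0006 320
panel mean [ 0.5152 -0.2166  0.0828] n [-0.017 -0.981  0.195] elev 11.2 yaw -91.0 sd 0.0034 259
panel2 mean [ 0.4996 -0.2231  0.0885] n [-0.024 -0.98   0.199] elev 11.5 yaw -91.4 sd 0.004 200
```

```bash
python3 - <<'E'
from h import *
st=monitor.read_state(); w=viewer.camera("wrist"); save(w,"w0.png")
T=R.from_quat(st["eef_rot"]).as_matrix(); print("cam in tool",T.T@(np.array(w["xyz"])-st["ee_pos"]),"\n",(T.T@Rm(w)).round(3),w["camera_matrix"]); print(T.round(3))
c=dict(np.load("t0.npz")); P=cloud(c)
for nm,roi in (("long",(125,180,245,370)),("single",(365,250,470,345))):
    sub=P[roi[1]:roi[3],roi[0]:roi[2]]; hsv=cv2.cvtColor(c["color"],cv2.COLOR_RGB2HSV)[roi[1]:roi[3],roi[0]:roi[2]]
    m=((hsv[...,1]<50)).astype(np.uint8); m=cv2.morphologyEx(m,cv2.MORPH_OPEN,np.ones((3,3)))
    n,l,stt,_=cv2.connectedComponentsWithStats(m); k=1+np.argmax(stt[1:,4]); v,u=np.nonzero(l==k)
    # project pixels on z=.012
    K=c["camera_matrix"]; d=np.stack([(u+roi[0]-K[0,2])/K[0,0],(v+roi[1]-K[1,2])/K[1,1],np.ones(len(u))],-1)@Rm(c).T
    X=c["xyz"]+d*((.012-c["xyz"][2])/d[:,2])[:,None]
    (cx,cy),(w_,h_),a=cv2.minAreaRect((X[:,:2]*1000).astype(np.float32)); print(nm,cx,cy,w_,h_,a,stt[k])
E
```

```text
cam in tool [ 0.08434126 -0.00040883 -0.09129974] 
 [[ 0.    -0.953 -0.302]
 [ 1.    -0.     0.001]
 [-0.001 -0.302  0.953]] [[401.92895582   0.         317.08263675]
 [  0.         401.92895582 242.68124206]
 [  0.           0.           1.        ]]
[[ 0.972  0.237  0.   ]
 [ 0.237 -0.972 -0.   ]
 [ 0.     0.    -1.   ]]
long 569.2799072265625 215.39596557617188 130.123046875 331.2538146972656 75.75946807861328 [    7     7   108   175 11531]
single 516.2232666015625 -216.44668579101562 129.02731323242188 130.28604125976562 15.105619430541992 [   9   10   83   79 4495]
```

View pics/w0.png

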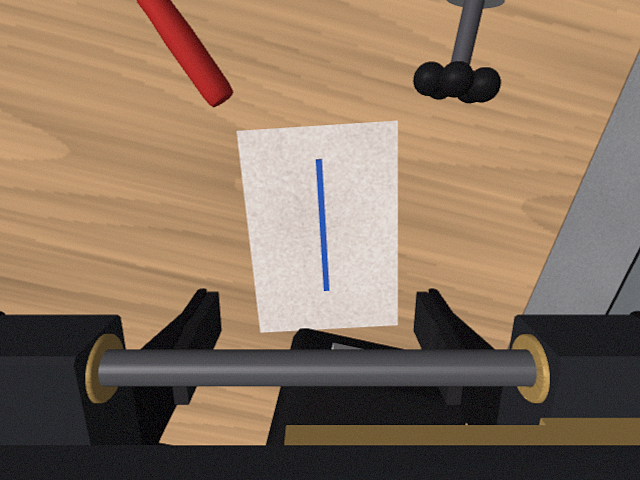

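Request:
{"api": "drive_tool", "payload": {
  "plan": [
    {"x":0.45,"y":-0.293,"z":-0.03,"fingers":1},
    {"x":0.45,"y":-0.293,"z":-0.03,"fingers":1},
    {"x":0.45,"y":-0.293,"z":-0.03,"fingers":1},
    {"x":0.45,"y":-0.293,"z":-0.03,"fingers":1},
    {"x":0.45,"y":-0.293,"z":-0.03,"fingers":1},
    {"x":0.45,"y":-0.293,"z":-0.03,"fingers":1},
    {"x":0.45,"y":-0.293,"z":-0.03,"fingers":1},
    {"x":0.45,"y":-0.293,"z":-0.03,"fingers":1},
    {"x":0.45,"y":-0.293,"z":-0.03,"fingers":1},
    {"x":0.45,"y":-0.293,"z":-0.03,"fingers":1},
    {"x":0.45,"y":-0.293,"z":-0.03,"fingers":1},
    {"x":0.45,"y":-0.293,"z":-0.03,"fingers":1}
  ]
}}

```text
validation failed for argument at $.pl...
```

Request:
{"api": "drive_tool", "payload": {
  "plan": [
    {"rx":0.0,"ry":0.0,"rz":0.0,"x":0.45,"y":-0.293,"z":-0.03,"fingers":1.0}
  ],
  "squeeze": 20
}}

```text
time: 0.78
ee_pos: [0.1871, -0.5635, 0.2949]
eef_rot: [0.993, 0.115, -0.001, -0.0]
ft_force: [2.6, 0.8, 0.6]
width: 0.087
```

Request:
{"api": "drive_tool", "payload": {
  "plan": [
    {"rx":0,"ry":0,"rz":0,"x":0.4,"y":-0.26,"z":-0.02,"fingers":1},
    {"rx":0,"ry":0,"rz":0,"x":0.4,"y":-0.26,"z":-0.02,"fingers":1},
    {"rx":0,"ry":0,"rz":0,"x":0.4,"y":-0.26,"z":-0.02,"fingers":1},
    {"rx":0,"ry":0,"rz":0,"x":0.4,"y":-0.26,"z":-0.02,"fingers":1},
    {"rx":0,"ry":0,"rz":0,"x":0.4,"y":-0.26,"z":-0.02,"fingers":1},
    {"rx":0,"ry":0,"rz":0,"x":0.4,"y":-0.26,"z":-0.02,"fingers":1},
    {"rx":0,"ry":0,"rz":0,"x":0.4,"y":-0.26,"z":-0.02,"fingers":1},
    {"rx":0,"ry":0,"rz":0,"x":0.4,"y":-0.26,"z":-0.02,"fingers":1},
    {"rx":0,"ry":0,"rz":0,"x":0.4,"y":-0.26,"z":-0.02,"fingers":1},
    {"rx":0,"ry":0,"rz":0,"x":0.4,"y":-0.26,"z":-0.02,"fingers":1}
  ]
}}

```text
time: 2.02
ee_pos: [0.5173, -0.2154, 0.3156]
eef_rot: [0.993, 0.119, -0.0, 0.0]
ft_force: [0.2, -1.1, -0.2]
width: 0.0869
```

```bash
python3 - <<'E'
from h import *
st=monitor.read_state(); w=viewer.camera("wrist"); save(w,"w1.png"); np.savez("w1.npz",**w); print(st["time"],st["ee_pos"],st["ft_force"],w["xyz"])
print([(np.round(o["centre"],4).tolist(),round(o["confidence"],2)) for o in nets.find_in("seat","wrist")])
E
```

```text
2.025 [ 0.51727887 -0.21538811  0.31561174] [ 0.19972256 -1.13478395 -0.21127429] [ 0.59919771 -0.19506573  0.40684286]
[([0.5254, -0.2172, 0.0821], 0.74)]
```

View pics/w1.png

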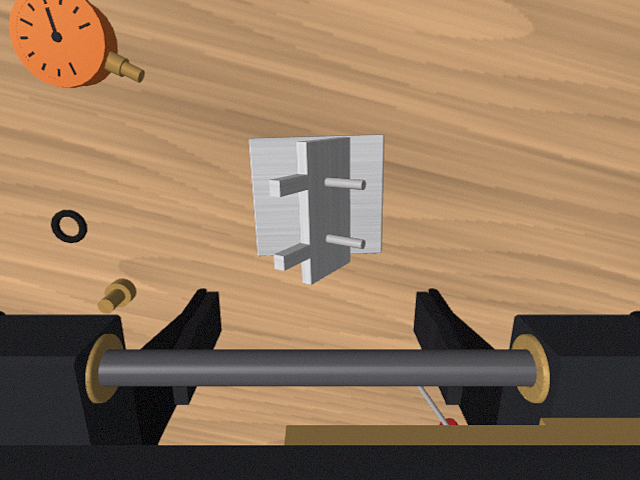

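```bash
cat >> h.py <<'E'
def proj(c,X):
    K=np.array(c["camera_matrix"]); p=(np.atleast_2d(X)-c["xyz"])@Rm(c); return p[:,:2]/p[:,2:]*[K[0,0],K[1,1]]+[K[0,2],K[1,2]]
def frame(yaw,o):
    h=np.array([np.cos(yaw),np.sin(yaw),0]); e=np.radians(35); z=h*np.cos(e)+[0,0,np.sin(e)]; x=h*np.sin(e)-[0,0,np.cos(e)]; y=np.cross(z,x)
    T=np.eye(4); T[:3,:3]=np.c_[x,y,z]; T[:3,3]=o; return T
def ap(T,X): return np.atleast_2d(X)@T[:3,:3].T+T[:3,3]
def plane(X):
    for _ in range(6):
        m=X.mean(0); n=np.linalg.svd(X-m,full_matrices=False)[2][2]; d=(X-m)@n; X=X[abs(d)<max(2*d.std(),.0006)]
    return m,n*np.sign(n[2]),d.std(),len(X)
E
python3 - <<'E'
from h import *
w=dict(np.load("w1.npz")); P=cloud(w)
print("table",np.median(P[40:100,200:500,2]), "base",np.median(P[200:240,263:280,2]))
X=np.vstack([P[150:175,322:345].reshape(-1,3),P[195:232,320:345].reshape(-1,3)])
m,n,s,k=plane(X); print(m,n,s,k,"elev",np.degrees(np.arcsin(n[2])),"yaw",np.degrees(np.arctan2(n[1],n[0])))
T=frame(np.radians(-74.9),[.5162,-.2164,.105])
print("panel pt in seat frame",((m-T[:3,3])@T[:3,:3]).round(4))
pts={"pin":[(.036,a,b) for a in(-.025,.025) for b in(-.015,.02)],"prong":[(-.026,a*b,-.015) for a in(-1,1) for b in(.023,.035)],"c":[(0,0,0)]}
im=cv2.resize(w["color"][120:300,230:410],None,fx=3.3,fy=3.3,interpolation=cv2.INTER_CUBIC)[:,:,::-1].copy()
for kx,v in pts.items():
    q=proj(w,ap(T,v)); print(kx,q.round(1).tolist())
    for u in q: cv2.circle(im,tuple(int(t) for t in ((u-[230,120]+.5)*3.3)),3,(0,0,255),-1)
cv2.imwrite("pics/w1m.png",im)
E
```

```text
table -0.0012078378176154925 base 0.010695944240751293
[ 0.53854502 -0.22430931  0.05893023] [ 0.21476308 -0.79039431  0.57371914] 0.0003105636004789692 1322 elev 35.009982065902804 yaw -74.79880507874174
panel pt in seat frame [ 0.0455  0.0195 -0.0154]
pin [[327.9, 245.3], [362.7, 251.8], [326.9, 189.4], [363.2, 192.9]]
prong [[283.4, 264.4], [284.2, 278.8], [280.2, 205.6], [279.3, 189.4]]
c [[318.0, 230.1]]
```

View pics/w1m.png

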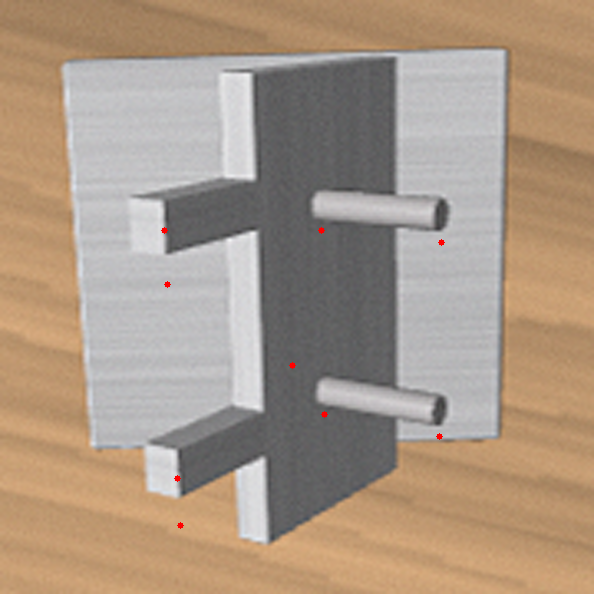

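```bash
python3 - <<'E'
from h import *
from scipy.optimize import least_squares
w=dict(np.load("w1.npz")); t=dict(np.load("t0.npz"))
T=frame(np.radians(-74.85),[.5162,-.2164,.105])
h=np.array([np.cos(np.radians(-74.85)),np.sin(np.radians(-74.85)),0]); l=np.array([-h[1],h[0],0])
B=[np.array([.5162,-.2164,.012])+a*.065*h+b*.065*l for a,b in((-1,-1),(-1,1),(1,1),(1,-1))]
# pins observed in wrist (full px)
mag=np.array([(318,392),(438,410),(314,204),(441,213)])/3.3-.5+[230,120]
def res(p): 
    T=frame(np.radians(-74.85),[p[0],p[1],p[2]])
    return (proj(w,ap(T,[(.036,a,b) for a in(-.025,.025) for b in(-.015,.02)]))-mag).ravel()
s=least_squares(res,[.516,-.216,.105]); print(s.x,s.fun.round(1))
for nm,c,roi,f in(("w",w,(230,120,410,300),3.0),("t",t,(365,250,475,345),5.0)):
    im=cv2.resize(c["color"][roi[1]:roi[3],roi[0]:roi[2]],None,fx=f,fy=f,interpolation=cv2.INTER_CUBIC)[:,:,::-1].copy()
    for o,col in((T[:3,3],(0,0,255)),(s.x,(0,255,0))):
        T2=frame(np.radians(-74.85),o)
        X=[tuple(ap(T2,[v])[0]) for v in [(.036,a,b) for a in(-.025,.025) for b in(-.015,.02)]+[(-.026,a*b,-.015) for a in(-1,1) for b in(.023,.035)]]+B
        for u in proj(c,np.array(X)): cv2.circle(im,tuple(int(q) for q in ((u-roi[:2]+.5)*f)),2,col,-1)
    cv2.imwrite("pics/m_%s.png"%nm,im)
E
```

```text
[ 0.523771   -0.21297848  0.11034457] [ 0.6 -0.1 -0.4  0.7  0.6 -0.5 -0.8 -0.2]
```

View pics/m_w.png

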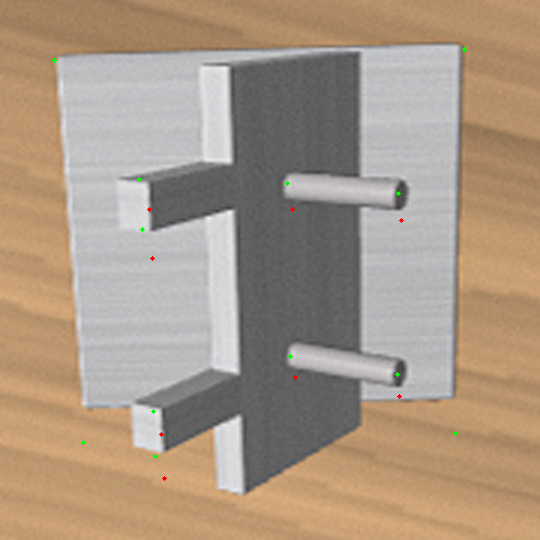

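View pics/m_t.png

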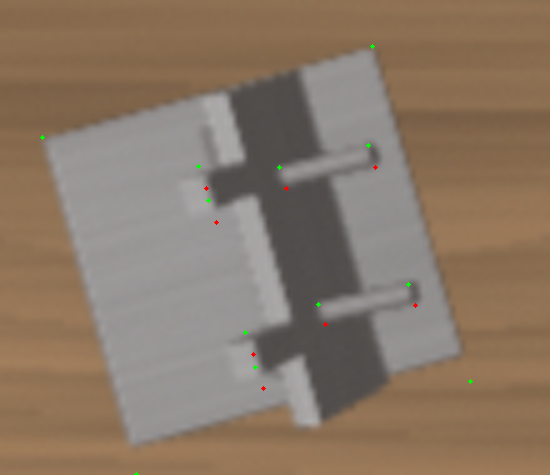

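```bash
python3 - <<'E'
from h import *
from scipy.optimize import least_squares
w=dict(np.load("w1.npz")); t=dict(np.load("t0.npz"))
M={"w":(w,np.array([(318,392),(438,410),(314,204),(441,213)])/3.3-.5+[230,120]),
   "t":(t,np.array([(320,311),(413,291),(281,174),(374,155)])/5-.5+[365,250])}
pins=[(.036,a,b) for a in(-.025,.025) for b in(-.015,.02)]
def res(p,ks): return np.concatenate([((proj(M[k][0],ap(frame(np.radians(-74.85),[p[0],p[1],.105]),pins))-M[k][1])).ravel() for k in ks])
for ks in ("w","t","wt"):
    s=least_squares(res,[.52,-.215],args=(ks,)); print(ks,s.x.round(4),s.fun.round(1))
P=cloud(w); X=np.vstack([P[150:175,322:345].reshape(-1,3),P[195:232,320:345].reshape(-1,3)]); m,n,_,_=plane(X)
for o in ([.5213,-.2145,.105],s.x.tolist()+[.105]):
  T=frame(np.radians(-74.85),o); print(((m-o)@T[:3,:3]).round(4))
E
```

```text
w [ 0.5227 -0.2136] [ 0.9 -0.5 -0.6  0.2  1.  -0.  -1.1  0.3]
t [ 0.5211 -0.2152] [ 0.4 -0.  -0.2  0.1  0.3  0.2 -0.5 -0.3]
wt [ 0.5224 -0.2139] [ 1.1 -0.1 -0.4  0.6  1.2  0.4 -0.8  0.7 -0.4 -0.7 -0.9 -0.6 -0.4 -0.5
 -1.2 -1.1]
[ 0.0458  0.0141 -0.015 ]
[ 0.0459  0.0129 -0.0148]
```

```bash
cat >> h.py <<'E'
def go(pos,Rt,st=None):
    st=st or monitor.read_state(); q=R.from_quat(st["eef_rot"]); T=q.as_matrix()
    d=T.T@(np.array(pos)-st["ee_pos"]); rv=R.from_matrix(T.T@Rt).as_rotvec()
    print("t",st["time"],"shift",d.round(4),"|d|",np.linalg.norm(d).round(3),"rot(turns)",(rv/2/np.pi).round(4),"deg",np.degrees(np.linalg.norm(rv)).round(1),"ft",np.round(st["ft_force"],1),"w",st["width"])
def tool(Tf,s):  # tool z = frame x, tool y = s*frame z
    z=Tf[:3,0]; y=s*Tf[:3,2]; return np.c_[np.cross(y,z),y,z]
E
python3 - <<'E'
from h import *
G=frame(np.radians(75.8),[.6715,.1895,.105]); Rt=tool(G,-1); p=ap(G,[(-.069-.14,0,0)])[0]; print(p,Rt.round(3)); go(p,Rt)
E
```

```text
[0.64209317 0.07328534 0.27620278] [[ 0.969 -0.201  0.141]
 [-0.245 -0.794  0.556]
 [ 0.    -0.574 -0.819]]
t 2.125 shift [ 0.1895 -0.252   0.0393] |d| 0.318 rot(turns) [0.0954 0.0236 0.0746] deg 44.4 ft [-0.1 -0.2  0.6] w 0.08711164024280017
```

Request:
{"api": "drive_tool", "payload": {
  "plan": [
    {"rx":0.095,"ry":0.024,"rz":0.075,"x":0.19,"y":-0.252,"z":0.04,"fingers":1},
    {"rx":0.095,"ry":0.024,"rz":0.075,"x":0.19,"y":-0.252,"z":0.04,"fingers":1},
    {"rx":0.095,"ry":0.024,"rz":0.075,"x":0.19,"y":-0.252,"z":0.04,"fingers":1},
    {"rx":0.095,"ry":0.024,"rz":0.075,"x":0.19,"y":-0.252,"z":0.04,"fingers":1},
    {"rx":0.095,"ry":0.024,"rz":0.075,"x":0.19,"y":-0.252,"z":0.04,"fingers":1},
    {"rx":0.095,"ry":0.024,"rz":0.075,"x":0.19,"y":-0.252,"z":0.04,"fingers":1},
    {"rx":0.095,"ry":0.024,"rz":0.075,"x":0.19,"y":-0.252,"z":0.04,"fingers":1},
    {"rx":0.095,"ry":0.024,"rz":0.075,"x":0.19,"y":-0.252,"z":0.04,"fingers":1}
  ]
}}

```text
time: 3.12
ee_pos: [0.643, 0.0728, 0.2758]
eef_rot: [0.947, -0.119, 0.039, -0.297]
ft_force: [0.3, -0.8, -1.1]
width: 0.087
```

```bash
python3 - <<'E'
from h import *
st=monitor.read_state(); w=viewer.camera("wrist"); save(w,"w2.png"); np.savez("w2.npz",**w); print(st["joint_positions"].round(2))
G=frame(np.radians(75.8),[.6715,.1895,.105]); Rt=tool(G,-1); p=ap(G,[(-.069-.14,0,0)])[0]; go(p,Rt)
for o in nets.regions_of("gauge_mid","wrist"): v,u=np.nonzero(o["region"]); print(o["confidence"],u.mean(),v.mean(),len(u))
E
```

```text
[ 0.52  0.4  -0.58  1.57 -0.42  1.1  -1.66]
t 3.175 shift [-0.0009 -0.0003 -0.0002] |d| 0.001 rot(turns) [ 0.0004 -0.0007 -0.0002] deg 0.3 ft [-0.5  0.1  0.4] w 0.08723131851639687
0.93 314.1756168359942 233.3178519593614 4134
0.82 572.7198335644938 268.4226537216828 10815
```

View pics/w2.png

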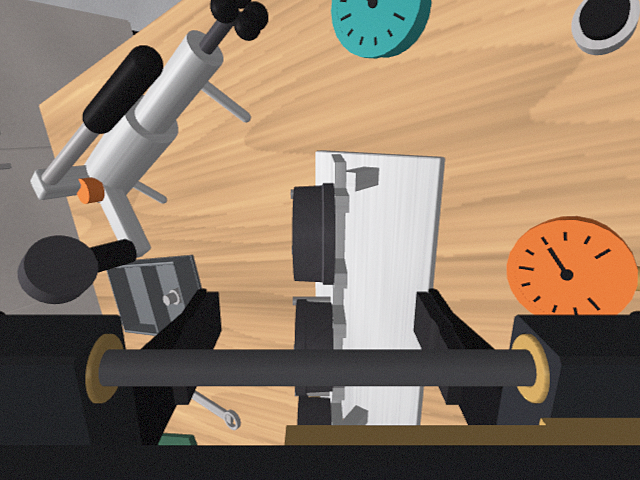

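```bash
python3 - <<'E'
from h import *
w=dict(np.load("w2.npz")); P=cloud(w)
viewer.camera("wrist"); m=[o["region"] for o in nets.regions_of("gauge_mid","wrist")][0]
m=cv2.erode(m.astype(np.uint8),np.ones((3,3)))>0
G=frame(np.radians(75.8),[.6715,.1895,.105]); X=(P[m]-G[:3,3])@G[:3,:3]
print("pct x,y,z"); print(np.percentile(X,[1,3,10,50,90,97,99],axis=0).round(4))
# circle fit on rim: points |z|<.010
k=abs(X[:,2])<.011; Y=X[k][:,:2]; from scipy.optimize import least_squares
s=least_squares(lambda p:np.hypot(Y[:,0]-p[0],Y[:,1]-p[1])-.04,[0,0],loss="soft_l1",f_scale=.001); print("rim centre",s.x,np.abs(s.fun).mean(),k.sum())
# tops of prongs/table
print("table",np.median(P[100:140,260:320,2]),"base",np.median(P[200:280,380:410,2]))
im=cv2.resize(w["color"][140:310,260:460],None,fx=4,fy=3.5,interpolation=cv2.INTER_CUBIC)[:,:,::-1].copy()
for p in [(-.04,0,-.015),(-.04,0,.015),(0,-.04,.015),(0,.04,.015),(0,-.04,-.015),(0,.04,-.015)]+[(-.026,a*b,-.015) for a in(-1,1) for b in(.023,.035)]:
    u=proj(w,ap(G,[p]))[0]; cv2.circle(im,(int((u[0]-259.5)*4),int((u[1]-139.5)*3.5)),3,(0,0,255),-1)
cv2.imwrite("pics/m2.png",im)
E
```

```text
pct x,y,z
[[-0.0379 -0.0367 -0.0135]
 [-0.0371 -0.0347 -0.0129]
 [-0.0357 -0.0313 -0.0109]
 [-0.0311 -0.0084  0.0002]
 [-0.0155  0.0206  0.012 ]
 [-0.0068  0.0281  0.0141]
 [-0.0016  0.0311  0.0148]]
rim centre [0.00499911 0.00295425] 0.003061792689736037 3000
table -0.001732543685635246 base 0.010362244377227603
```

View pics/m2.png

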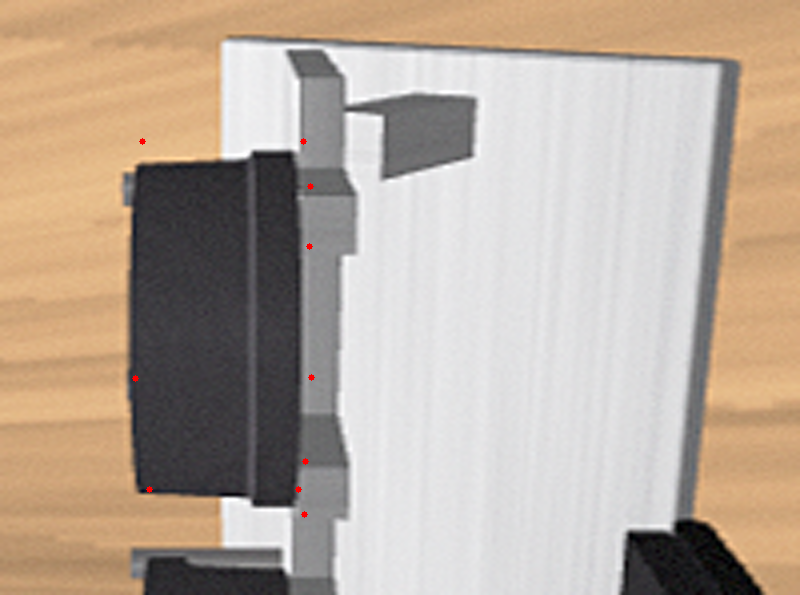

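```bash
python3 - <<'E'
from h import *
from scipy.optimize import least_squares
w=dict(np.load("w2.npz")); P=cloud(w)
viewer.camera("wrist"); m=[o["region"] for o in nets.regions_of("gauge_mid","wrist")][0]
G=frame(np.radians(75.8),[.6715,.1895,.105]); X=(P-G[:3,3])@G[:3,:3]
k=m&(abs(X[...,2])<.02)&(abs(X[...,0])<.06)
for a,b in ((-.014,-.008),(-.003,.003),(.004,.010),(.009,.015)):
    Y=X[k&(X[...,2]>a)&(X[...,2]<b)][:,:2]
    s=least_squares(lambda p:np.hypot(Y[:,0]-p[0],Y[:,1]-p[1])-p[2],[0,0,.04],loss="soft_l1",f_scale=.0005); print(a,s.x.round(4),np.abs(s.fun).mean().round(5),len(Y), Y[:,0].min().round(4),np.percentile(Y[:,1],[.5,99.5]).round(4))
# left face (back) plane & neighbor rest prong end faces
for v in (190,215,235,255,275): 
    u=np.arange(286,342,3); print(v,[tuple((X[v,q]*1000).round().astype(int)) for q in u[::2]])
E
```

```text
<stdin>:9: RuntimeWarning: Mean of empty slice.
  ret = ret.dtype.type(ret / rcount)
Traceback (most recent call last):
ValueError: zero-size array to reduction operation minimum which has no identity
```

Network ordering varies; I'll choose the region by position.

```bash
python3 - <<'E'
from h import *
from scipy.optimize import least_squares
w=dict(np.load("w2.npz")); P=cloud(w)
m=np.zeros((480,640),bool); m[182:286,290:346]=1
G=frame(np.radians(75.8),[.6715,.1895,.105]); X=(P-G[:3,3])@G[:3,:3]
k=m&(abs(X[...,2])<.02)&(abs(X[...,0])<.06)&(w["color"].max(-1)<75)
print(k.sum())
for a,b in ((-.014,-.008),(-.003,.003),(.004,.010),(.009,.015)):
    Y=X[k&(X[...,2]>a)&(X[...,2]<b)][:,:2]
    if len(Y)<30: continue
    for fr in (0,1):
      s=least_squares(lambda p:np.hypot(Y[:,0]-p[0],Y[:,1]-p[1])-(p[2] if fr else .04),[0,0,.04],loss="soft_l1",f_scale=.0005); print(a,s.x.round(4),np.abs(s.fun).mean().round(5),len(Y), Y[:,0].min().round(4),np.percentile(Y[:,1],[.5,99.5]).round(4))
for v in (190,215,235,255,275): print(v,[tuple((X[v,q]*1000).round().astype(int).tolist()) for q in range(290,342,6)])
E
```

```text
3779
-0.014 [0.003  0.0024 0.04  ] 0.00044 766 -0.0388 [-0.0371  0.0346]
-0.014 [0.0027 0.0023 0.0398] 0.00043 766 -0.0388 [-0.0371  0.0346]
-0.003 [0.0054 0.003  0.04  ] 0.00063 805 -0.0363 [-0.0352  0.0341]
-0.003 [0.0026 0.0023 0.0375] 0.00045 805 -0.0363 [-0.0352  0.0341]
0.004 [0.0058 0.003  0.04  ] 0.00063 789 -0.0365 [-0.0347  0.0332]
0.004 [0.0027 0.0023 0.0372] 0.00046 789 -0.0365 [-0.0347  0.0332]
0.009 [0.0061 0.0031 0.04  ] 0.00067 801 -0.0365 [-0.0346  0.0332]
0.009 [0.0027 0.0023 0.037 ] 0.00046 801 -0.0365 [-0.0346  0.0332]
190 [(151, -6, 29), (-7, -34, 14), (-7, -34, 10), (-5, -33, 5), (-9, -34, 1), (-8, -34, -3), (-11, -34, -8), (-12, -35, -12), (-1, -33, -17)]
215 [(150, 23, 29), (-28, -20, 13), (-27, -20, 9), (-27, -20, 5), (-28, -20, 1), (-27, -20, -3), (-30, -20, -7), (-30, -20, -12), (11, -11, -18)]
235 [(150, 47, 30), (-33, -7, 13), (-34, -7, 9), (-34, -7, 5), (-34, -7, 1), (-35, -7, -3), (-37, -8, -7), (-36, -8, -11), (11, 6, -18)]
255 [(151, 72, 30), (-34, 8, 14), (-33, 8, 9), (-35, 7, 5), (-34, 7, 1), (-34, 8, -3), (-38, 6, -7), (-37, 7, -12), (12, 23, -19)]
275 [(151, 97, 31), (-26, 26, 14), (-27, 26, 10), (-26, 26, 5), (-26, 26, 1), (-26, 26, -3), (-31, 24, -8), (-30, 24, -12), (-24, 27, -17)]
```

```bash
cat >> h.py <<'E'
G=frame(np.radians(75.8),[.6715,.1895,.105]); G[:3,3]+=.0022*G[:3,1]
S=frame(np.radians(-74.85),[.522,-.2143,.105])
E
python3 - <<'E'
from h import *
print(G[:3,3]); go(ap(G,[(-.069,0,0)])[0],tool(G,-1))
E
```

```text
[0.66936722 0.19003968 0.105     ]
t 3.425 shift [-0.003   0.0008  0.1389] |d| 0.139 rot(turns) [ 0.0002 -0.0005  0.0001] deg 0.2 ft [ 0.4 -0.  -1. ] w 0.08681816304044183
```

Request:
{"api": "drive_tool", "payload": {
  "plan": [
    {"rx":0,"ry":0,"rz":0,"x":-0.003,"y":0.0005,"z":0.03,"fingers":1},
    {"rx":0,"ry":0,"rz":0,"x":-0.003,"y":0.0005,"z":0.06,"fingers":1},
    {"rx":0,"ry":0,"rz":0,"x":-0.003,"y":0.0005,"z":0.09,"fingers":1},
    {"rx":0,"ry":0,"rz":0,"x":-0.003,"y":0.0005,"z":0.115,"fingers":1},
    {"rx":0,"ry":0,"rz":0,"x":-0.003,"y":0.0005,"z":0.13,"fingers":1},
    {"rx":0,"ry":0,"rz":0,"x":-0.003,"y":0.0005,"z":0.139,"fingers":1},
    {"rx":0,"ry":0,"rz":0,"x":-0.003,"y":0.0005,"z":0.139,"fingers":1},
    {"rx":0,"ry":0,"rz":0,"x":-0.003,"y":0.0005,"z":0.139,"fingers":1}
  ]
}}

```text
time: 4.42
ee_pos: [0.6601, 0.152, 0.1622]
eef_rot: [0.947, -0.118, 0.039, -0.298]
ft_force: [0.2, -0.1, 0.5]
width: 0.087
```

```bash
python3 - <<'E'
from h import *
go(ap(G,[(-.069,0,0)])[0],tool(G,-1))
w=viewer.camera("wrist"); np.savez("w3.npz",**w); s=viewer.camera("side"); t=viewer.camera("top")
save(w,"w3.png"); a=cv2.resize(s["color"][130:300,110:330],(400,310)); b=cv2.resize(t["color"][170:330,120:320],(390,310))
cv2.imwrite("pics/st3.png",np.hstack([a,b])[:,:,::-1])
E
```

```text
t 4.425 shift [-0.0003  0.0007  0.0003] |d| 0.001 rot(turns) [ 0.0002 -0.0006  0.0001] deg 0.2 ft [ 0.2 -0.1  0.5] w 0.08696205235234973
```

View pics/w3.png

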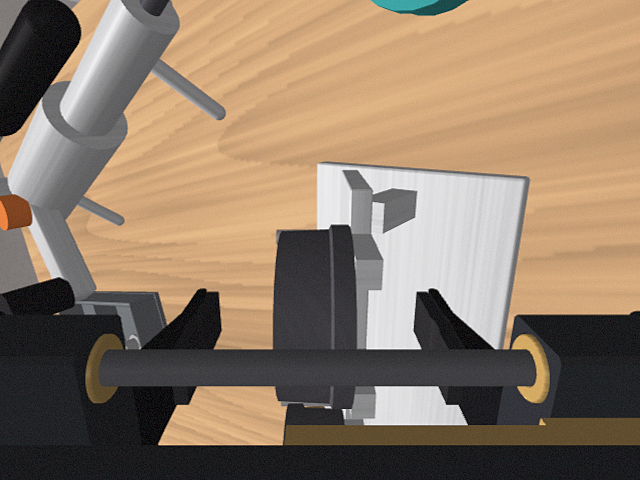

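View pics/st3.png

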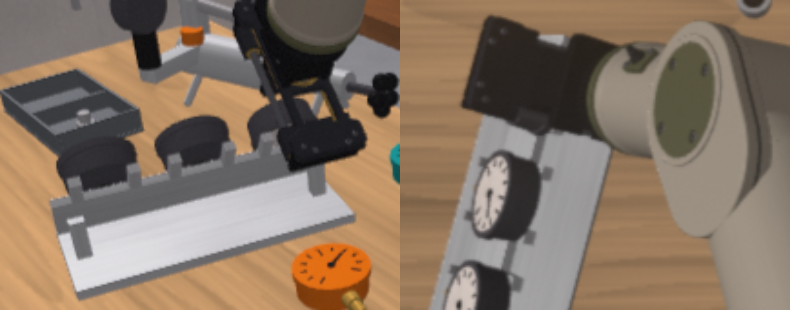

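Request:
{"api": "drive_tool", "payload": {
  "plan": [
    {"rx":0,"ry":0,"rz":0,"x":0,"y":0,"z":0,"fingers":0.2},
    {"rx":0,"ry":0,"rz":0,"x":0,"y":0,"z":0,"fingers":0.2},
    {"rx":0,"ry":0,"rz":0,"x":0,"y":0,"z":0,"fingers":0.2},
    {"rx":0,"ry":0,"rz":0,"x":0,"y":0,"z":0,"fingers":0.2},
    {"rx":0,"ry":0,"rz":0,"x":0,"y":0,"z":0,"fingers":0.2},
    {"rx":0,"ry":0,"rz":0,"x":0,"y":0,"z":0,"fingers":0.2}
  ],
  "squeeze": 30
}}

```text
time: 5.32
ee_pos: [0.6596, 0.1526, 0.1614]
eef_rot: [0.947, -0.118, 0.038, -0.298]
ft_force: [-0.9, 0.2, -0.0]
width: 0.0352
```

Request:
{"api": "drive_tool", "payload": {
  "plan": [
    {"rx":0,"ry":0,"rz":0,"x":0,"y":0,"z":0,"fingers":0.2},
    {"rx":0,"ry":0,"rz":0,"x":0,"y":0,"z":0,"fingers":0.2},
    {"rx":0,"ry":0,"rz":0,"x":0,"y":0,"z":0,"fingers":0.2}
  ]
}}

```text
time: 5.7
ee_pos: [0.6598, 0.1536, 0.1621]
eef_rot: [0.946, -0.118, 0.039, -0.298]
ft_force: [2.2, 5.3, 1.9]
width: 0.0298
```

Request:
{"api": "drive_tool", "payload": {
  "plan": [
    {"rx":0,"ry":0,"rz":0,"x":0,"y":0,"z":-0.01,"fingers":0.2},
    {"rx":0,"ry":0,"rz":0,"x":0,"y":0,"z":-0.03,"fingers":0.2},
    {"rx":0,"ry":0,"rz":0,"x":0,"y":0,"z":-0.06,"fingers":0.2},
    {"rx":0,"ry":0,"rz":0,"x":0,"y":0,"z":-0.1,"fingers":0.2},
    {"rx":0,"ry":0,"rz":0,"x":0,"y":0,"z":-0.14,"fingers":0.2},
    {"rx":0,"ry":0,"rz":0,"x":0,"y":0,"z":-0.18,"fingers":0.2},
    {"rx":0,"ry":0,"rz":0,"x":0,"y":0,"z":-0.18,"fingers":0.2}
  ]
}}

```text
time: 6.58
ee_pos: [0.6346, 0.0497, 0.3105]
eef_rot: [0.947, -0.119, 0.04, -0.296]
ft_force: [0.3, -0.6, -5.0]
width: 0.0296
```

```bash
python3 - <<'E'
from h import *
w=viewer.camera("wrist"); np.savez("w4.npz",**w); s=viewer.camera("side"); save(w,"w4.png"); save(s,"s4.png")
go(ap(S,[(-.069-.12,0,0)])[0],tool(S,1)); print(tool(S,1).round(3),ap(S,[(-.189,0,0)]))
E
```

```text
t 6.675 shift [-0.0956  0.1845 -0.0703] |d| 0.219 rot(turns) [-1.895e-01 -1.000e-04 -8.690e-02] deg 75.1 ft [-0.3 -0.4 -5. ] w 0.02979806823196215
[[ 0.965  0.214  0.15 ]
 [ 0.261 -0.791 -0.554]
 [ 0.     0.574 -0.819]] [[ 0.49366844 -0.10966171  0.25981974]]
```

View pics/w4.png

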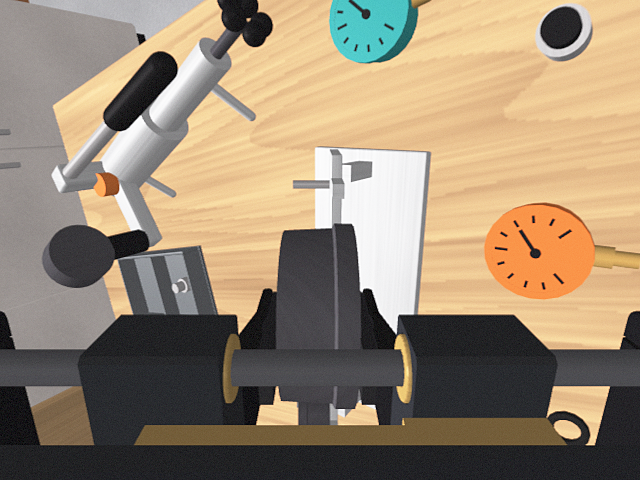

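View pics/s4.png

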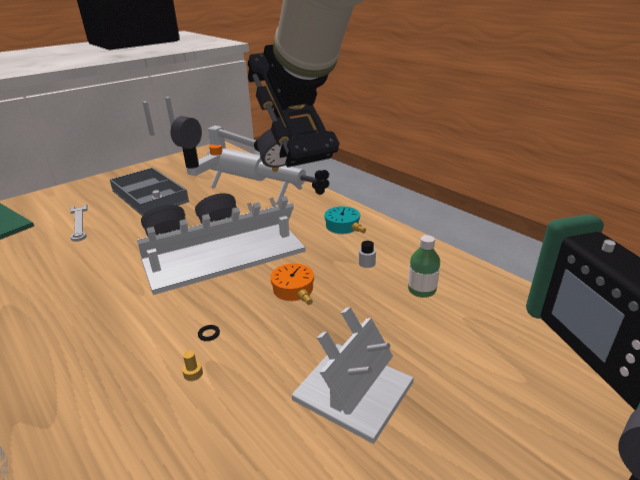

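```bash
cat > fit.py <<'E'
from h import *
from scipy.optimize import least_squares
def fit(w,roi):
    # tool frame from camera mounting
    C=np.array([[0,-.953,-.302],[1,0,0],[0,-.302,.953]]); U,_,V=np.linalg.svd(C); C=U@V
    K=w["camera_matrix"]; v,u=np.mgrid[0:480,0:640]; d=w["depth"]
    X=np.stack([(u-K[0,2])/K[0,0]*d,(v-K[1,2])/K[1,1]*d,d],-1)@C.T+[.0843,-.0004,-.0913]
    m=np.zeros(d.shape,bool); m[roi[1]:roi[3],roi[0]:roi[2]]=1
    k=m&(w["color"].max(-1)<80)&(X[...,2]<.12)&(X[...,2]>.02)
    print("y range",np.percentile(X[k][:,1],[1,50,99]).round(4),k.sum())
    for a,b in ((-.011,-.002),(-.002,.006),(.009,.013)):
        Y=X[k&(X[...,1]>a)&(X[...,1]<b)][:,[0,2]]
        if len(Y)<30: continue
        s=least_squares(lambda p:np.hypot(Y[:,0]-p[0],Y[:,1]-p[1])-p[2],[0,.07,.04],loss="soft_l1",f_scale=.0005); print(a,s.x.round(4),np.abs(s.fun).mean().round(5),len(Y))
        for rr in (.037,.04):
            s=least_squares(lambda p:np.hypot(Y[:,0]-p[0],Y[:,1]-p[1])-rr,[0,.07],loss="soft_l1",f_scale=.0005); print("   r",rr,s.x.round(4),np.abs(s.fun).mean().round(5))
E
python3 - <<'E'
from fit import *
for n,roi in (("w3",(272,225,360,345)),("w4",(276,222,360,345))):
    print(n); fit(dict(np.load(n+".npz")),roi)
E
```

```text
w3
y range [-0.016  -0.0016  0.0131] 8941
-0.011 [-0.0005  0.0718  0.0372] 0.00045 2743
   r 0.037 [-0.0003  0.0716] 0.00045
   r 0.04 [-0.0028  0.0737] 0.00049
-0.002 [-0.0008  0.0719  0.0379] 0.00058 2200
   r 0.037 [-0.      0.0713] 0.00058
   r 0.04 [-0.0025  0.0734] 0.0006
0.009 [-0.0006  0.0718  0.0398] 0.00045 1309
   r 0.037 [0.0017 0.0699] 0.0005
   r 0.04 [-0.0008  0.072 ] 0.00045
w4
y range [-0.0148 -0.0008  0.0142] 8585
-0.011 [0.0005 0.0707 0.0369] 0.00044 2662
   r 0.037 [0.0004 0.0708] 0.00044
   r 0.04 [-0.0021  0.0729] 0.00049
-0.002 [0.0002 0.071  0.0376] 0.00045 2237
   r 0.037 [0.0007 0.0706] 0.00045
   r 0.04 [-0.0018  0.0727] 0.00047
0.009 [0.0003 0.0709 0.0396] 0.00043 1328
   r 0.037 [0.0024 0.069 ] 0.00047
   r 0.04 [-0.      0.0711] 0.00043
```

```bash
cat >> h.py <<'E'
def at(x,z=0.0,y=0.0,d=.070): return ap(S,[(x-d,y-.0003,z)])[0]
E
python3 - <<'E'
from h import *
go(at(-.14,.004),tool(S,1)); st=monitor.read_state(); T=R.from_quat(st["eef_rot"]).as_matrix(); print("world up in tool",T[2].round(3), at(-.14,.004))
E
```

```text
t 6.675 shift [-0.1001  0.1672 -0.082 ] |d| 0.211 rot(turns) [-1.895e-01 -1.000e-04 -8.690e-02] deg 75.1 ft [-0.3 -0.4 -5. ] w 0.02979806823196215
world up in tool [ 0.001 -0.572 -0.821] [ 0.49108724 -0.10127637  0.27931624]
```

Request:
{"api": "drive_tool", "payload": {
  "plan": [
    {"rx":-0.024,"ry":0,"rz":-0.011,"x":-0.01,"y":0.006,"z":-0.03,"fingers":0.2},
    {"rx":-0.048,"ry":0,"rz":-0.022,"x":-0.022,"y":0.025,"z":-0.05,"fingers":0.2},
    {"rx":-0.072,"ry":0,"rz":-0.033,"x":-0.036,"y":0.05,"z":-0.065,"fingers":0.2},
    {"rx":-0.096,"ry":0,"rz":-0.044,"x":-0.05,"y":0.075,"z":-0.075,"fingers":0.2},
    {"rx":-0.12,"ry":0,"rz":-0.055,"x":-0.065,"y":0.1,"z":-0.08,"fingers":0.2},
    {"rx":-0.144,"ry":0,"rz":-0.066,"x":-0.08,"y":0.125,"z":-0.082,"fingers":0.2},
    {"rx":-0.168,"ry":0,"rz":-0.077,"x":-0.092,"y":0.15,"z":-0.082,"fingers":0.2},
    {"rx":-0.1895,"ry":0,"rz":-0.087,"x":-0.1,"y":0.167,"z":-0.082,"fingers":0.2},
    {"rx":-0.1895,"ry":0,"rz":-0.087,"x":-0.1,"y":0.167,"z":-0.082,"fingers":0.2},
    {"rx":-0.1895,"ry":0,"rz":-0.087,"x":-0.1,"y":0.167,"z":-0.082,"fingers":0.2},
    {"rx":-0.1895,"ry":0,"rz":-0.087,"x":-0.1,"y":0.167,"z":-0.082,"fingers":0.2}
  ]
}}

```text
time: 8.05
ee_pos: [0.4925, -0.1008, 0.2808]
eef_rot: [0.946, 0.125, 0.041, 0.297]
ft_force: [0.6, 0.1, -3.8]
width: 0.0302
```

```bash
python3 - <<'E'
from fit import *
w=viewer.camera("wrist"); np.savez("w5.npz",**w); s=viewer.camera("side"); save(w,"w5.png"); save(s,"s5.png"); print(monitor.read_state()["joint_positions"].round(2))
go(at(-.14,.004),tool(S,1)); fit(w,(272,222,364,345))
E
```

```text
[ 0.34  0.03 -0.56  1.95  0.67  1.22 -1.79]
t 8.15 shift [-0.0013 -0.0008  0.0012] |d| 0.002 rot(turns) [-0.0002 -0.0004 -0.0003] deg 0.2 ft [ 0.4  0.2 -5.1] w 0.02943689612364604
y range [-0.0191  0.0028  0.0187] 1742
-0.011 [-0.0006  0.0707  0.038 ] 0.00025 354
   r 0.037 [0.0004 0.0706] 0.00025
   r 0.04 [-0.0026  0.0709] 0.00025
-0.002 [-0.0006  0.0703  0.0384] 0.00032 448
   r 0.037 [0.0007 0.0696] 0.00034
   r 0.04 [-0.0022  0.071 ] 0.00033
0.009 [-0.0017  0.0708  0.0416] 0.00021 154
   r 0.037 [0.0029 0.0703] 0.00022
   r 0.04 [-0.0001  0.0706] 0.00021
```

View pics/w5.png

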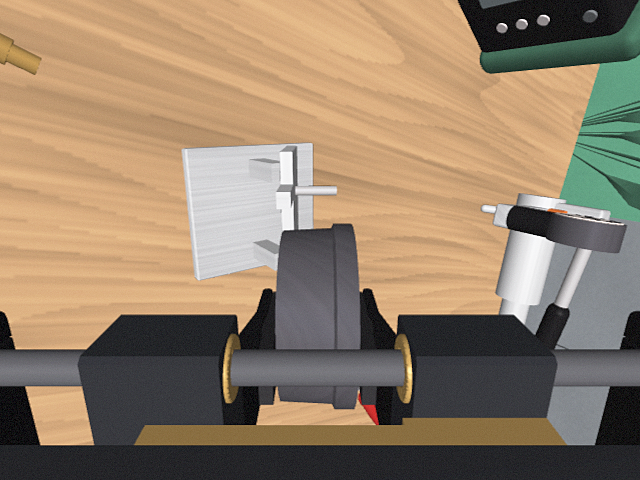

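View pics/s5.png

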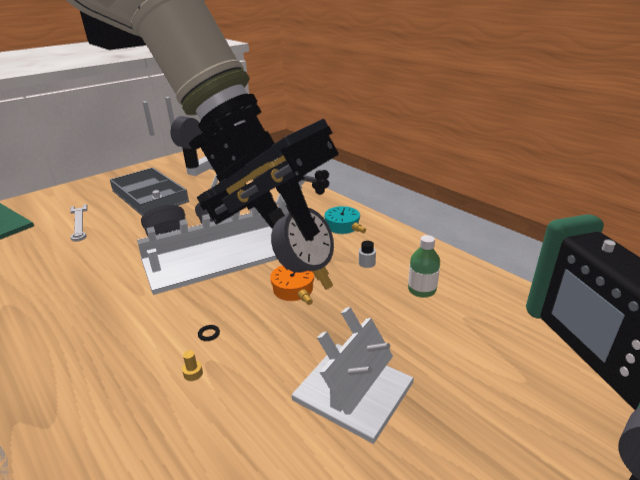

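```bash
python3 - <<'E'
from h import *
w=dict(np.load("w5.npz"))
im=cv2.resize(w["color"][130:290,170:350],None,fx=4,fy=3.7,interpolation=cv2.INTER_CUBIC)[:,:,::-1].copy()
for p in [(.036,a,b) for a in(-.025,.025) for b in(-.015,.02)]+[(-.026,a*b,-.015) for a in(-1,1) for b in(.023,.035)]:
    u=proj(w,ap(S,[p]))[0]; cv2.circle(im,(int((u[0]-169.5)*4),int((u[1]-129.5)*3.7)),3,(0,0,255),-1)
cv2.imwrite("pics/m5.png",im); go(at(-.006,.003),tool(S,1)); go(at(-.035,.003),tool(S,1))
E
```

```text
t 8.15 shift [-0.0017 -0.0016  0.1352] |d| 0.135 rot(turns) [-0.0002 -0.0004 -0.0003] deg 0.2 ft [ 0.4  0.2 -5.1] w 0.02943689612364604
t 8.15 shift [-0.0016 -0.0017  0.1062] |d| 0.106 rot(turns) [-0.0002 -0.0004 -0.0003] deg 0.2 ft [ 0.4  0.2 -5.1] w 0.02943689612364604
```

View pics/m5.png

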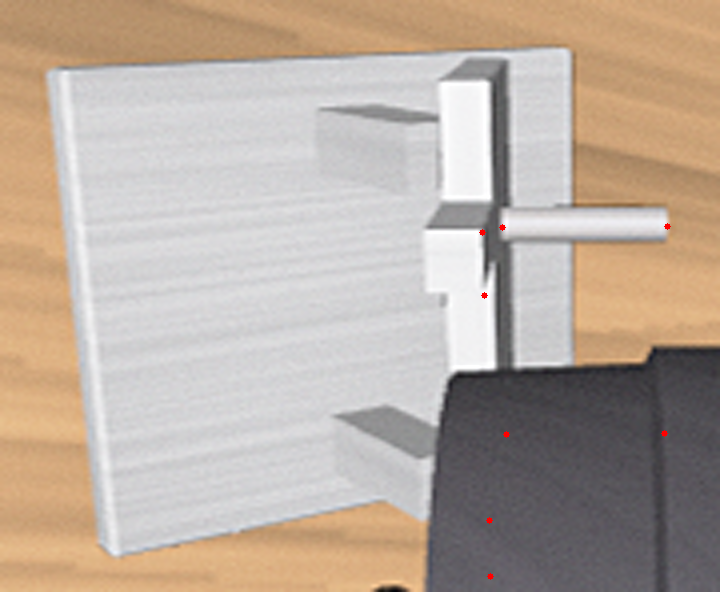

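Request:
{"api": "drive_tool", "payload": {
  "plan": [
    {"rx":0,"ry":0,"rz":0,"x":-0.0015,"y":-0.0015,"z":0.03,"fingers":0.2},
    {"rx":0,"ry":0,"rz":0,"x":-0.0015,"y":-0.0015,"z":0.06,"fingers":0.2},
    {"rx":0,"ry":0,"rz":0,"x":-0.0015,"y":-0.0015,"z":0.085,"fingers":0.2},
    {"rx":0,"ry":0,"rz":0,"x":-0.0015,"y":-0.0015,"z":0.105,"fingers":0.2},
    {"rx":0,"ry":0,"rz":0,"x":-0.0015,"y":-0.0015,"z":0.12,"fingers":0.2},
    {"rx":0,"ry":0,"rz":0,"x":-0.0015,"y":-0.0015,"z":0.13,"fingers":0.2},
    {"rx":0,"ry":0,"rz":0,"x":-0.0015,"y":-0.0015,"z":0.135,"fingers":0.2},
    {"rx":0,"ry":0,"rz":0,"x":-0.0015,"y":-0.0015,"z":0.135,"fingers":0.2}
  ]
}}

```text
time: 9.15
ee_pos: [0.5107, -0.1746, 0.169]
eef_rot: [0.945, 0.126, 0.041, 0.298]
ft_force: [-0.9, 0.1, -4.4]
width: 0.0296
```

```bash
python3 - <<'E'
from fit import *
w=viewer.camera("wrist"); save(w,"w6.png"); s=viewer.camera("side"); cv2.imwrite("pics/s6.png",cv2.resize(s["color"][240:450,250:450],(570,600))[:,:,::-1])
go(at(0,.0),tool(S,1))
E
```

```text
t 9.25 shift [-0.0001 -0.0029  0.0066] |d| 0.007 rot(turns) [-0.     -0.0005 -0.0001] deg 0.2 ft [ 0.6 -0.2 -3.9] w 0.030167371578571033
```

View pics/w6.png

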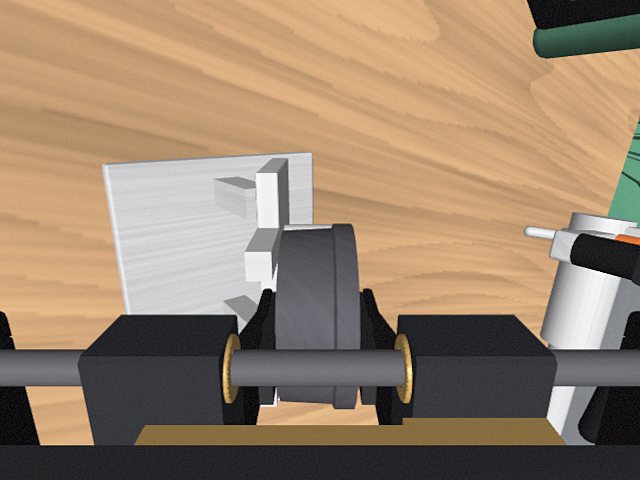

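View pics/s6.png

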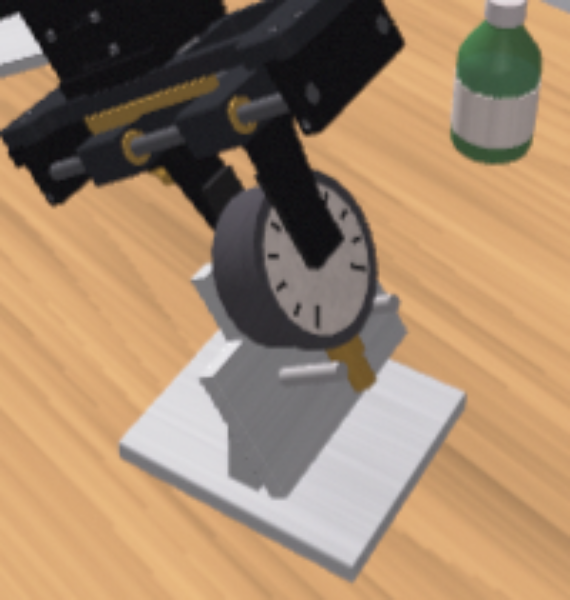

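Request:
{"api": "drive_tool", "payload": {
  "plan": [
    {"rx":0,"ry":0,"rz":0,"x":0,"y":-0.0015,"z":0.003,"fingers":0.2},
    {"rx":0,"ry":0,"rz":0,"x":0,"y":-0.002,"z":0.005,"fingers":0.2},
    {"rx":0,"ry":0,"rz":0,"x":0,"y":-0.0025,"z":0.0065,"fingers":0.2},
    {"rx":0,"ry":0,"rz":0,"x":0,"y":-0.0025,"z":0.0065,"fingers":0.2},
    {"rx":0,"ry":0,"rz":0,"x":0,"y":-0.0025,"z":0.0065,"fingers":0.2}
  ]
}}

```text
time: 9.88
ee_pos: [0.5113, -0.1764, 0.1624]
eef_rot: [0.945, 0.126, 0.041, 0.298]
ft_force: [1.6, -0.6, -2.1]
width: 0.0299
```

Request:
{"api": "drive_tool", "payload": {
  "plan": [
    {"rx":0,"ry":0,"rz":0,"x":0,"y":0,"z":0.0005,"fingers":0.2},
    {"rx":0,"ry":0,"rz":0,"x":0,"y":0,"z":0.001,"fingers":0.2},
    {"rx":0,"ry":0,"rz":0,"x":0,"y":0,"z":0.001,"fingers":0.2}
  ]
}}

```text
time: 10.25
ee_pos: [0.5116, -0.1765, 0.162]
eef_rot: [0.945, 0.126, 0.041, 0.298]
ft_force: [-1.6, 3.6, 6.3]
width: 0.0299
```

```bash
python3 - <<'E'
from fit import *
f=[]
for i in range(3):
  w=viewer.camera("wrist"); f.append(monitor.read_state()["ft_force"])
f=np.mean(f,0); print("force in seat axes",(f@S[:3,:3]).round(1),"world",f.round(1))
s=viewer.camera("side"); cv2.imwrite("pics/s7.png",cv2.resize(s["color"][240:450,250:450],(570,600))[:,:,::-1])
go(at(0,.0),tool(S,1))
E
```

```text
force in seat axes [-7.1 -1.1 -0.2] world [-2.2  3.8  5.7]
t 10.45 shift [-0.0001 -0.0006 -0.0008] |d| 0.001 rot(turns) [ 0.0001 -0.0005 -0.0001] deg 0.2 ft [-1.8  3.5  4.7] w 0.029825922396152643
```

View pics/s7.png

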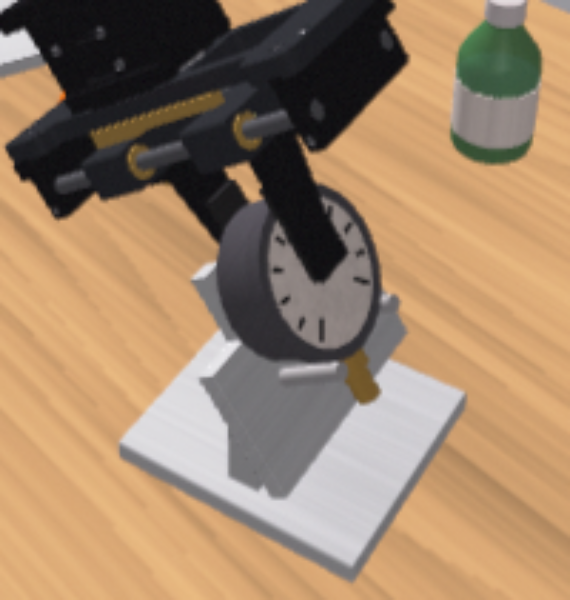

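Request:
{"api": "drive_tool", "payload": {
  "plan": [
    {"rx":0,"ry":0,"rz":0,"x":0,"y":-0.0005,"z":0,"fingers":0.2},
    {"rx":0,"ry":0,"rz":0,"x":0,"y":-0.001,"z":0,"fingers":0.2},
    {"rx":0,"ry":0,"rz":0,"x":0,"y":-0.001,"z":0,"fingers":0.2}
  ]
}}

```text
time: 10.82
ee_pos: [0.5116, -0.1764, 0.162]
eef_rot: [0.945, 0.126, 0.042, 0.299]
ft_force: [-0.3, 0.3, 6.8]
width: 0.0302
```

```bash
python3 - <<'E'
from fit import *
f=[]
for i in range(3):
  w=viewer.camera("wrist"); f.append(monitor.read_state()["ft_force"])
f=np.mean(f,0); print("force in seat axes",(f@S[:3,:3]).round(1))
save(w,"w8.png"); go(at(0,.0),tool(S,1))
E
```

```text
force in seat axes [-6.7 -0.9  3.4]
t 10.975 shift [-0.0002 -0.0005 -0.0008] |d| 0.001 rot(turns) [ 0.0002 -0.0005 -0.0002] deg 0.2 ft [-1.8  1.   7.3] w 0.02982028393327472
```

View pics/w8.png

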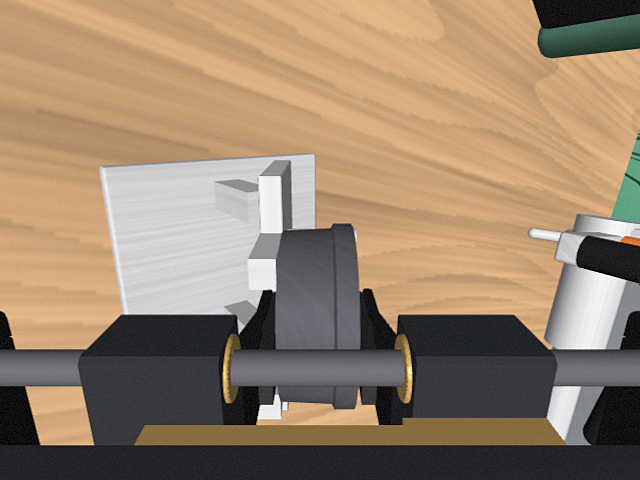

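Request:
{"api": "drive_tool", "payload": {
  "plan": [
    {"rx":0,"ry":0,"rz":0,"x":0,"y":0,"z":0,"fingers":0.5},
    {"rx":0,"ry":0,"rz":0,"x":0,"y":0,"z":0,"fingers":0.7},
    {"rx":0,"ry":0,"rz":0,"x":0,"y":0,"z":0,"fingers":0.95},
    {"rx":0,"ry":0,"rz":0,"x":0,"y":0,"z":0,"fingers":0.95},
    {"rx":0,"ry":0,"rz":0,"x":0,"y":0,"z":0,"fingers":0.95},
    {"rx":0,"ry":0,"rz":0,"x":0,"y":0,"z":0,"fingers":0.95}
  ]
}}

```text
time: 11.72
ee_pos: [0.511, -0.176, 0.1607]
eef_rot: [0.945, 0.126, 0.041, 0.298]
ft_force: [-0.9, 0.1, 0.0]
width: 0.079
```

```bash
python3 - <<'E'
from fit import *
w=viewer.camera("wrist"); save(w,"w9.png"); s=viewer.camera("side"); a=cv2.resize(s["color"][240:450,250:450],(380,400)); b=cv2.resize(w["color"],(400,400)); cv2.imwrite("pics/s9.png",np.hstack([a,b])[:,:,::-1]); print(monitor.read_state()["ft_force"],monitor.read_state()["width"])
E
```

```text
[-0.28565766  0.24866175  0.19569665] 0.08112341528224716
```

View pics/s9.png

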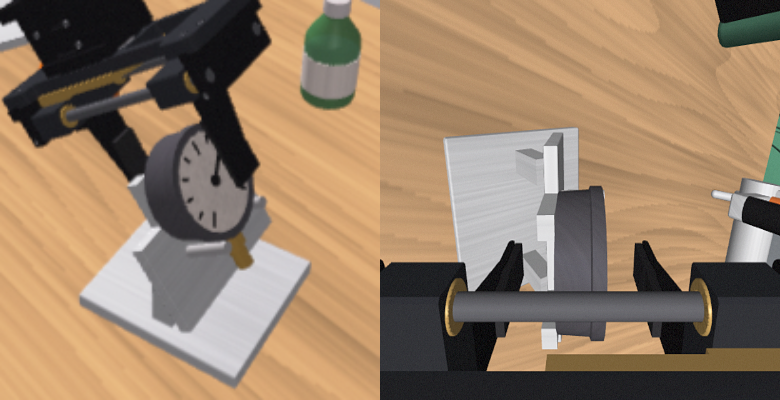

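Free of the gauge; retract up the slope.

Request:
{"api": "drive_tool", "payload": {
  "plan": [
    {"rx":0,"ry":0,"rz":0,"x":0,"y":0,"z":-0.02,"fingers":0.95},
    {"rx":0,"ry":0,"rz":0,"x":0,"y":0,"z":-0.06,"fingers":0.95},
    {"rx":0,"ry":0,"rz":0,"x":0,"y":0,"z":-0.1,"fingers":0.95},
    {"rx":0,"ry":0,"rz":0,"x":0,"y":0,"z":-0.14,"fingers":0.95},
    {"rx":0,"ry":0,"rz":0,"x":0,"y":0,"z":-0.17,"fingers":0.95},
    {"rx":0,"ry":0,"rz":0,"x":0,"y":0,"z":-0.17,"fingers":0.95}
  ]
}}

```text
time: 12.58
ee_pos: [0.4857, -0.0798, 0.303]
eef_rot: [0.945, 0.127, 0.043, 0.298]
ft_force: [0.6, 0.2, -0.1]
width: 0.0827
```

```bash
python3 - <<'E'
from fit import *
w=viewer.camera("wrist"); s=viewer.camera("side"); save(s,"s10.png"); print(monitor.read_state()["ft_force"].round(1),monitor.read_state()["time"])
cv2.imwrite("pics/w10.png",cv2.resize(w["color"][120:330,180:460],(800,600))[:,:,::-1])
P=cloud(s); X=(P-S[:3,3])@S[:3,:3]
k=(np.hypot(X[...,0],X[...,1])<.028)&(abs(X[...,2])<.05)
m,n,sd,c=plane(P[k]); print("dial plane: elev",np.degrees(np.arcsin(n[2])),"yaw",np.degrees(np.arctan2(n[1],n[0])),"offset",((m-S[:3,3])@S[:3,:3]).round(4),sd,c)
Pw=cloud(w); Xw=(Pw-S[:3,3])@S[:3,:3]
for a,b in ((-.012,0),(.008,.013)):
    k=(Xw[...,2]>a)&(Xw[...,2]<b)&(np.hypot(Xw[...,0],Xw[...,1])<.05)&(w["color"].max(-1)<80)&(Xw[...,0]<0)
    Y=Xw[k][:,:2]; q=least_squares(lambda p:np.hypot(Y[:,0]-p[0],Y[:,1]-p[1])-p[2],[0,0,.04],loss="soft_l1",f_scale=.0005); print(q.x.round(4),len(Y))
E
```

```text
[-0.1  0.  -0.9] 12.675
dial plane: elev 34.99204467626818 yaw -74.95834722953742 offset [-0.     -0.0009  0.0154] 0.0005444677236340936 889
[0.0007 0.0005 0.0369] 394
[0.0015 0.0003 0.04  ] 179
```

View pics/s10.png

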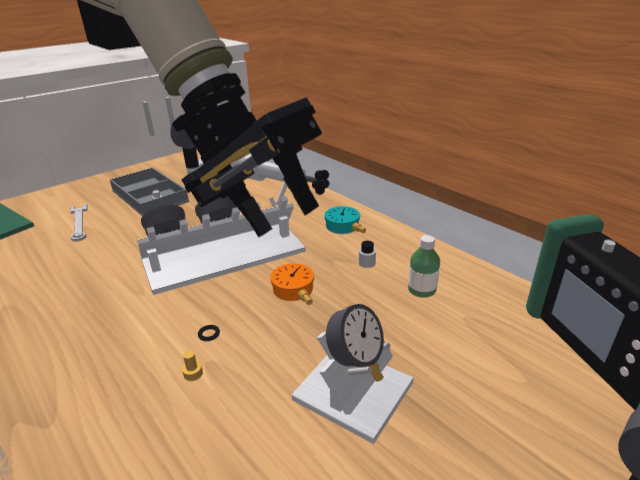

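View pics/w10.png

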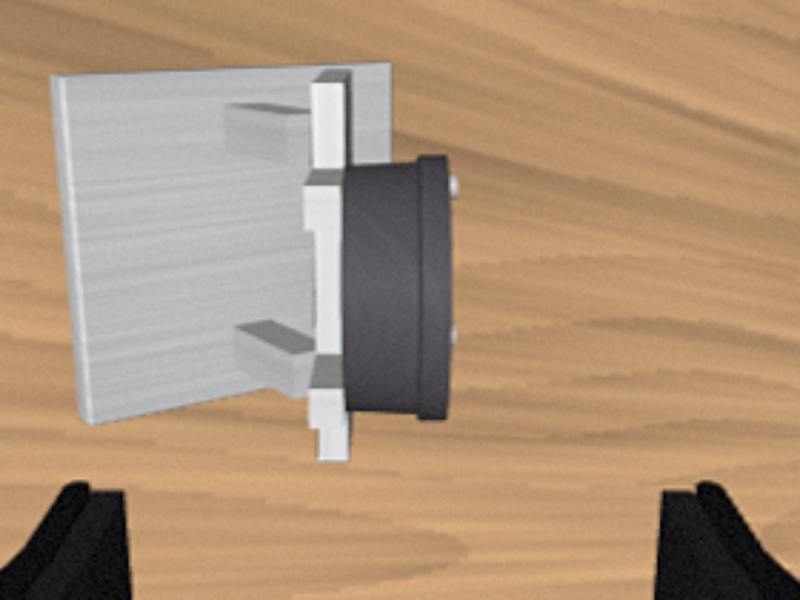

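```bash
python3 - <<'E'
from h import *
s=viewer.camera("side"); print("stem tip px",proj(s,ap(S,[(.068,0,.0),(.045,0,0)])).round(1))
t=viewer.camera("top"); t0=dict(np.load("t0.npz")); P=cloud(t)
for nm,(x0,y0,x1,y1) in {"b":(159,255,170,287),"c":(145,312,156,344)}.items():
    m=plane(P[y0:y1,x0:x1].reshape(-1,3)); m0=plane(cloud(t0)[y0:y1,x0:x1].reshape(-1,3)); print(nm,m[0].round(4),m0[0].round(4),m[1].round(3),m0[1].round(3))
a=cv2.resize(s["color"][295:385,315:405],(500,500),interpolation=cv2.INTER_CUBIC); cv2.imwrite("pics/s11.png",a[:,:,::-1]); save(t,"t11.png")
E
```

```text
stem tip px [[379.  377.2]
 [370.7 363.1]]
b [0.5712 0.2318 0.1067] [0.5718 0.232  0.1061] [0.196 0.802 0.564] [0.199 0.802 0.564]
c [0.4765 0.2529 0.1107] [0.4762 0.253  0.1106] [0.205 0.792 0.575] [0.198 0.8   0.567]
```

View pics/s11.png

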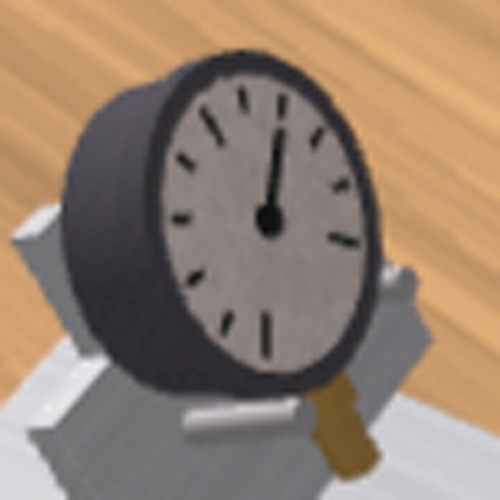

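View pics/t11.png

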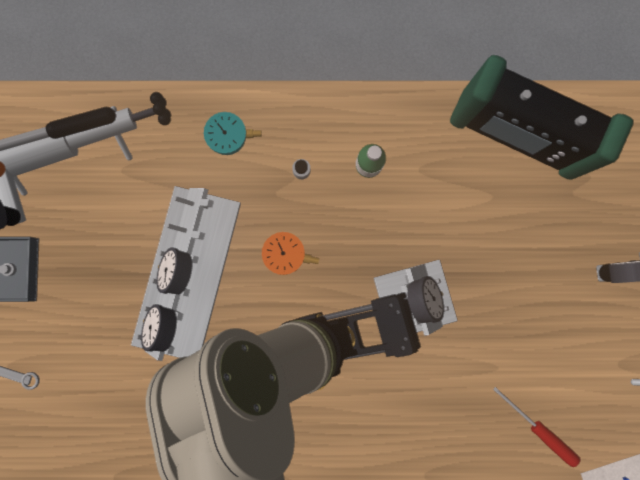

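```bash
python3 -c "
from bench import workorder; print(workorder.close_job())"
```

```text
the job is handed in; nothing more can be done
None
```

The back-to-front gauge is now on the single stand with its dial up and outwards, and I handed the job in at about 13 s of the 51 s allowed. It was the one at top-camera pixel (190, 215). I pinched it between the prongs at mid-width, turned it over in the air and lowered it onto the pins. The arm ended clear of everything.

**Last checks on the placed gauge:**
- **Dial tilt and direction:** the dial plane sits at 35.0° elevation and −75.0° yaw, against 35° and −74.9° for the seat. It lies 15.4 mm out from the seat, where 15 mm is expected, so the back is flat on the rest.
- **Centre:** it is within about 1.5 mm of the seat.
- **Stem:** it hangs between the pins, within about 3 pixels of its expected spot in the side picture.

**Other gauges:** the other two on the long stand still sit where they were, within measurement noise. The orange and turquoise look-alikes were not touched.

**Failures and disagreements:**
- My first move call was rejected, because a row apparently needs every field.
- My first estimate of the seat was off by about 6 mm sideways. I corrected it from the pins before placing the gauge.
- Wrist-camera heights read about 1 to 2 mm low, within the stated calibration.

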